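# Hold the calibration weight ready over the balance pan

## Robot

A 7-joint arm with a two-finger parallel gripper is mounted at the origin on a cart in front of the work surface, level with it; the furniture and walls round the work are solid. World frame = base frame: x ahead of the robot, y to its left, z up, the work surface at z = 0. Lengths are in m, angles in rad, forces in N, time in s.
With the tool pointing down it reaches from about 0.4 to 0.85 m from the base axis. Payload 4.4 kg.
Tool frame: the origin (TCP) lies midway between the tips of the shut fingers; the grasp point (between the pads) lies bot.grip_point_offset behind it (bot.grip_point_offset is the distance from the TCP to the grasp point, in m); z points along the fingers, y is the line along which they close (so a half turn about z gives the same grasp; the last joint's range is limited). The gripper opens to 94 mm and grips with 3 to 60 N. Pads are 16 mm wide; open, the fingers measure 119 mm over their backs; the gripper's body (75 mm by 177 mm) begins 78 mm behind the grasp point.
Start: joints at [-0.066, 0.628, 0.038, 1.517, -0.027, 0.996, -0.02], TCP at [0.65, 0, 0.178] pointing down, gripper open.
Joint ranges: [-3.06, 3.06], [-0.37, 2.12], [-1.25, 1.32], [0.18, 2.47], [-1.1, 4.24], [0.23, 1.98], [-2.94, 2.94]. Speed limits (rad/s): [2.57, 2.57, 3.14, 3.14, 3.14, 3.14, 3.14].

## Interface

Orientations are given as a rotation vector (axis times angle).
In Python, from cell import bot gives the robot as it stands.
- The arm moves only by the shell command python3 -m inch 'ROWS' [OPENING]. ROWS is JSON, a list that holds one entry, the list of rows, each a list of 6 numbers: the shift along the tool's x, y, z in cm, then the turn, a rotation vector about the tool's x, y, z in rad. In form: [[[x, y, z, wx, wy, wz], ...]]. A call has 1 to 5 rows; each row shifts and turns the commanded pose from where the row before left it, along the tool's axes as they then stand; what a row does not reach is not made up. A row lasts 1/8 s, in which the tool goes at most 62.5 mm and 10.7 degrees, less where a joint would pass 70% of its speed; a pose out of reach is approached as far as the arm can. A call is refused whole if a number of a shift passes 6.25 or a number of a turn 0.188, either way. A call with a gripper value outside its range is refused whole. OPENING is the finger opening in cm, from 0 to 9.4, set as the call begins (- or left out, the last holds). The fingers move at their own pace and stop on an object; the grip force is fixed at half the most. Time passes only in rows, so rows that do not move let the fingers close. It gives the time, the measured TCP pose, the force, the opening and the grip force at its end, in the units of the state.
- bot.get_state(): the state, without advancing time (a new reading comes with each control period).
- bot.snapshot(name): name is "scene" or "side" or "wrist"; returns the picture (400x640x3 uint8, red, green, blue); there is no depth.
- bot.camera_model(name): a dict with "K" (3x3 intrinsics, pixels), "dist_coeffs" ([k1, k2, p1, p2, k3] as OpenCV has them; the pictures are not rectified), "eye" and "attitude" of the camera in the world; the wrist camera has in their place "tool_from_camera" (4x4, takes a point from camera to tool coordinates, whose origin is the TCP and whose axes are the flange's). Camera axes: x right, y down, z forward; pixel columns grow to the right and rows downward; lengths in m; the calibration is good to about 2 mm. A picture is of the moment at which its call begins: read the wrist's pose just before it. camera_model takes no time and is no camera call.
- bot.finish_job(): hands the job in; it is judged then, once.
The state is a dict: "time_s": time; "joint_pos": joint angles; "joint_vel": joint speeds; "effort": joint torques, N m; "ee_pos": TCP position; "eef_rot": TCP orientation; "contact_force": force on the tool from outside, world axes, zero at the start; "moment": the same for the moment, N m; "grip_width": finger opening in m; "grip_force": force on a finger pad.
Only numpy, scipy, OpenCV 4.12 (cv2) and the standard library are available. Lean on these libraries where they do the work, as an engineer would, in place of code of your own. Each camera call takes 0.05 s, during which the arm holds its last target. There are 200 camera calls.

## Task

Get the balance ready for its zero check: slide the flat cover off its weighing well all the way back to the stop, then take the largest of the three calibration weights, carry it over the rack of vials and finish while still holding it upright and still over the middle of the pan, about 1 cm above it, so that its foot is down inside the well. The weight must never touch the pan or any other part of the balance, it is not put down or let go at the end, and the vials, the beaker, the flask and the other two weights stay undisturbed.

Things in the scene. Friction and masses are not known exactly. Their poses are not given: they have to be found in the camera images.
- balance: White balance, fixed. Origin on the bench under the pan centre; x points from the well to the rear deck, z up (mm below). Body x -105 to 180, y +-85, top z 62. Square well 120 x 120, floor z 32, centred on the origin; in it a round steel pan, 80 diameter, top z 40 (22 below the well rim). Rails along the well and deck, y +-60 to +-70, rise to z 71, display and keys at the front to z 65.
- pan_center (a point): Centre of the pan's upper face (x, y and z axes as the balance's).
- cover (a joint): Slide of the flat grey cover (118 x 124 x 5 mm, top z 68 mm) along the balance +x: 0 = well covered, 0.115 m = at the stop on the rear deck, well open. Starts between 0 and 0.025. About 1.5 N friction, slight damping; stays where left.
- cover_grip (a point): Centre of the top edge (20 mm above the cover's upper face, z 88 on the balance) of the upright black grip in the middle of the cover: 12 mm thick along the slide (balance x), 60 mm wide along y. It moves with the cover; it can be pinched from above or pushed.
- large_weight: The largest, brass-coloured calibration weight: cylinder with a rounded shoulder and a round knob on top. Origin: centre of its underside, z up. 28 mm diameter up to 26 mm, knob 16 mm diameter from 25 to 35 mm height; 0.2 kg, may vary by a fifth. Stands in one of the three places of the tray.
- middle_weight: The middle, brass-coloured calibration weight: cylinder with a rounded shoulder and a round knob on top. Origin: centre of its underside, z up. 22 mm diameter, 31 mm tall. A bystander.
- small_weight: The smallest, brass-coloured calibration weight: cylinder with a rounded shoulder and a round knob on top. Origin: centre of its underside, z up. 18 mm diameter, 27 mm tall. A bystander.
- weight_tray: Fixed shallow wooden tray, 206 (its x) x 66 (its y) mm, rim 12 mm high, floor at z 4 mm. Origin: centre of its underside. The weights stand in a row along its x axis, 70 mm apart, at x -70, 0 and +70 mm (give or take 5 mm), in any order.
- vial_rack: Fixed white block 150 (its x) x 46 x 30 mm high with three holes along its x, each with a vial; it stands between tray and balance. Origin: centre of its underside.
- vial_a: Capped sample vial, 27 mm diameter, 59 mm tall, standing in the rack at its x -47 mm (top 69 mm over the bench). Origin: centre of its underside.
- vial_b: The same, in the rack's middle hole.
- vial_c: The same, at the rack's x +47 mm.
- beaker: Glass beaker, 70 mm diameter, 92 mm tall, behind the rack. Origin: centre of its underside.
- flask: Stoppered conical flask, 66 mm diameter, 111 mm tall, at the back beyond the tray. Origin: centre of its underside.
Not all that is in view belongs to the job. Leave any blue or red look-alike of the vial_a alone.

How it is judged:
By the outcome, as a careful person would: the job done as asked, in the order asked, and still so for the second after the job is handed in, while the arm keeps its last pose, push and grip.
It also fails if it takes over 64 s, if anything falls off the work surface, if the arm or the gripper's body presses on something with over 40 N, if the wrist force passes 120 N, or if a joint passes its speed limit or range.

## Working session

There is one attempt and no reset: what is moved stays moved. The work goes in short steps, Python scripts to look and compute and a shell command to move; the robot and the scene stay as the last step left them, time stands still between calls to the robot, and variables do not carry over. Pictures are saved under pics/ and viewed, at most 10 in all, crops included, and the job is handed in when it is done.

```bash
ls; mkdir -p pics; cat > h.py <<'E'
import numpy as np, cv2
from scipy.spatial.transform import Rotation as R
from cell import bot
def cam(n):
    m=bot.camera_model(n); K=np.array(m["K"]); d=np.array(m["dist_coeffs"])
    if n=="wrist":
        s=bot.get_state(); T=np.eye(4); T[:3,:3]=R.from_rotvec(s["eef_rot"]).as_matrix(); T[:3,3]=s["ee_pos"]
        T=T@np.array(m["tool_from_camera"]); return K,d,T[:3,3],T[:3,:3]
    A=np.array(m["attitude"],float)
    A=A if A.shape==(3,3) else R.from_rotvec(A).as_matrix() if A.size==3 else R.from_quat(A).as_matrix()
    return K,d,np.array(m["eye"]),A
def ray(c,uv):
    K,d,e,A=c; p=cv2.undistortPoints(np.array([[uv]],float),K,d)[0,0]
    return e,A@np.array([p[0],p[1],1])
def onz(c,uv,z):
    e,v=ray(c,uv); return e+v*(z-e[2])/v[2]
def proj(c,P):
    K,d,e,A=c; return cv2.projectPoints((np.atleast_2d(P)-e)@A,np.zeros(3),np.zeros(3),K,d)[0][:,0]
def save(n,f):
    im=bot.snapshot(n); cv2.imwrite("pics/"+f,im[:,:,::-1]); return im
E
python3 - <<'E'
from h import *
for n in("scene","side","wrist"):
    c=cam(n); save(n,n+"0.png"); print(n,bot.camera_model(n).get("attitude"),c[2],c[3].round(3).tolist(),c[0][0,0])
print(bot.get_state(),bot.grip_point_offset)
E
```

```text
pics
scene [-1.09909092  2.29627471 -1.12349336] [-0.02664414  0.37337206  0.65755008] [[-0.634, -0.489, 0.599], [-0.773, 0.382, -0.506], [0.019, -0.784, -0.621]] 361.38474212238947
side [-0.20217984  2.60063766 -1.64087438] [0.3810882  1.05065163 0.62824489] [[-0.99, -0.079, 0.12], [-0.143, 0.425, -0.894], [0.019, -0.902, -0.432]] 499.0250982467015
wrist None [0.65005116 0.07155567 0.3843187 ] [[1.0, 0.0, -0.001], [0.0, -0.969, -0.248], [-0.002, 0.248, -0.969]] 315.06355246828474
{'time_s': 0.15, 'joint_pos': array([-0.06582865,  0.62911635,  0.03847028,  1.51811538, -0.02702946,
        0.99628387, -0.01999255]), 'joint_vel': array([-0.00193172, -0.00096786, -0.00093814, -0.00307714, -0.00053808,
        0.00112717,  0.00049974]), 'effort': array([ 1.52036100e-03, -5.50088596e+01,  1.14465751e+00, -1.86816269e+01,
       -5.22438856e-02,  2.09789607e-02,  9.34746663e-05]), 'ee_pos': array([6.49469728e-01, 4.83593909e-05, 1.77084330e-01]), 'eef_rot': array([-2.22073199e+00, -2.22073842e+00,  1.55208385e-03]), 'contact_force': array([-0.22629995, -0.53497974,  0.5098002 ]), 'moment': array([-0.00390114, -0.0150735 , -0.03825674]), 'grip_force': 0.0, 'grip_width': 0.09417064045389344} 0.0188
```

View pics/scene0.png

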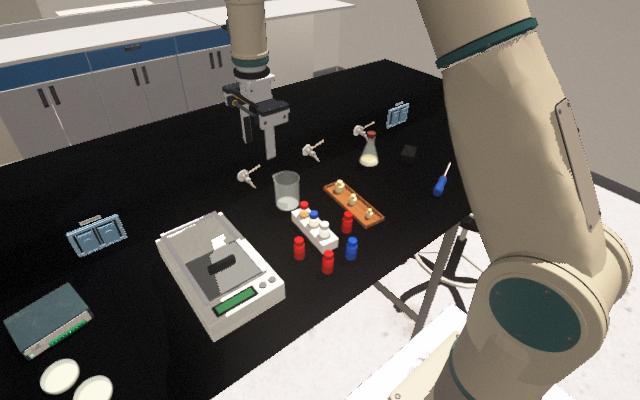

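View pics/side0.png

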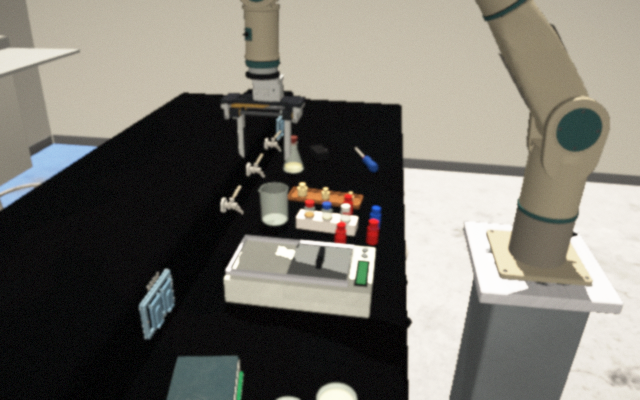

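Scene: the balance is around (220,270) with the black grip at (222,264). The rack is at (314,228), the tray at (352,203) with weights near (340,187), (353,200) and (369,213), the beaker at (287,190) and the flask at (370,150). There are red and blue decoys at (300,248), (328,262), (352,248) and (347,222). The side view agrees.

```bash
python3 - <<'E'
from h import *
im=cv2.imread("pics/scene0.png"); 
a=cv2.resize(im[205:345,145:295],None,fx=4,fy=4,interpolation=cv2.INTER_CUBIC)
cv2.imwrite("pics/c1.png",a)
b=cv2.resize(im[165:255,280:390],None,fx=6.5,fy=6.5,interpolation=cv2.INTER_CUBIC)
cv2.imwrite("pics/c2.png",b)
c=cam("scene")
for n,uv,z in [("grip",(222,262),.088),("wA",(340,184),.035),("wB",(352,197),.035),("wC",(369,211),.035),("rack",(314,228),.03)]: print(n,onz(c,uv,z).round(3))
E
```

```text
grip [0.483 0.204 0.088]
wA [ 0.589 -0.222  0.035]
wB [ 0.522 -0.208  0.035]
wC [ 0.45  -0.202  0.035]
rack [ 0.494 -0.049  0.03 ]
```

View pics/c1.png

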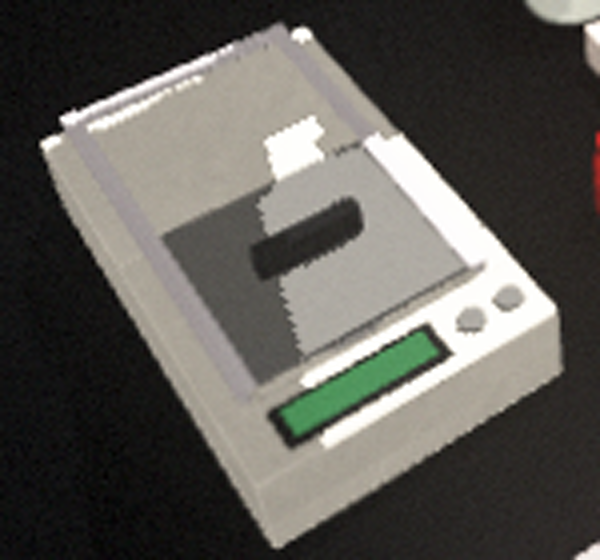

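View pics/c2.png

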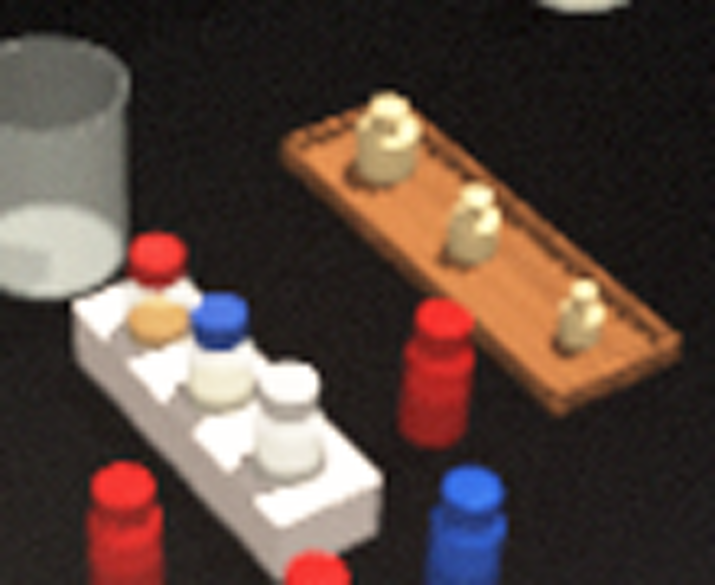

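Crop 1 shows the balance with its cover nearly shut. Crop 2 shows three candidates for the large weight: far (340,186), middle (353,199) and near (369,213). The far one, body at (388,150) in the crop, is clearly the widest and tallest, so it is the large weight. The red vials and the blue one outside the rack are decoys.

```bash
python3 - <<'E'
from h import *
c=cam("scene")
f=lambda u,v,s,o:((u+.5)/s-.5+o[0],(v+.5)/s-.5+o[1])
o=(145,205)
C=[onz(c,f(u,v,4,o),.062) for u,v in [(258,485),(558,318),(305,32),(42,145)]]
FL,FR,BR,BL=C
print(np.round(C,4))
for a,b in((FL,FR),(BL,BR),(FL,BL),(FR,BR)): print("len",np.linalg.norm(b-a).round(3),np.degrees(np.arctan2(*(b-a)[1::-1])).round(1))
x=(BR+BL-FR-FL);x/=np.linalg.norm(x)
cen=sum(C)/4; print("origin",(cen-x*.0375).round(4),"yaw",np.degrees(np.arctan2(x[1],x[0])).round(2))
# grip top: 4 corners
G=[onz(c,f(u,v,4,o),.088) for u,v in [(250,244),(262,258),(362,214),(349,199)]];print(np.round(G,4),np.mean(G,0))
o2=(280,165)
for n,u,v,z in [("L knob",389,103,.039),("L base",386,180,.004),("M knob",479,194,.035),("S",585,290,.031),
 ("capA",158,250,.069),("capB",220,310,.069),("capC",289,378,.069),("t1",283,142,.012),("t2",560,402,.012),("t3",680,345,.012),("t4",385,100,.012)]:
    print(n,onz(c,f(u,v,6.5,o2),z).round(4))
print("beaker",onz(c,(287,178),.092),"flask",onz(c,(371,135),.111))
E
```

```text
[[0.3809 0.288  0.062 ]
 [0.3741 0.125  0.062 ]
 [0.6556 0.1218 0.062 ]
 [0.6587 0.2877 0.062 ]]
len 0.163 -92.4
len 0.166 -91.1
len 0.278 -0.1
len 0.282 -0.7
origin [0.4798 0.2058 0.062 ] yaw -0.36
[[0.4927 0.2326 0.088 ]
 [0.4804 0.232  0.088 ]
 [0.4755 0.1774 0.088 ]
 [0.4891 0.1776 0.088 ]] [0.48443125 0.20492104 0.088     ]
L knob [ 0.5993 -0.229   0.039 ]
L base [ 0.5903 -0.2215  0.004 ]
M knob [ 0.5287 -0.2185  0.035 ]
S [ 0.4577 -0.2122  0.031 ]
capA [ 0.5505 -0.0606  0.069 ]
capB [ 0.5069 -0.0572  0.069 ]
capC [ 0.4607 -0.0532  0.069 ]
t1 [ 0.6336 -0.1959  0.012 ]
t2 [ 0.429  -0.1715  0.012 ]
t3 [ 0.4226 -0.2358  0.012 ]
t4 [ 0.6296 -0.2554  0.012 ]
beaker [ 0.64127382 -0.07270261  0.092     ] flask [ 0.64887397 -0.40177237  0.111     ]
```

```bash
python3 -m inch '[[[4.1,-3.3,-0.5,0,0,0],[4.1,-3.3,-0.5,0,0,0],[4.1,-3.3,-0.5,0,0,0],[4.1,-3.3,-0.5,0,0,0],[4.1,-3.4,0,0,0,0]]]' 9.4
python3 -m inch '[[[0,0,0,0,0,0],[0,0,0,0,0,0]]]'
python3 - <<'E'
from h import *
c=cam("wrist"); im=save("wrist","w1.png"); print(bot.get_state()["ee_pos"],bot.get_state()["eef_rot"])
cv2.imwrite("pics/w1b.png",im[:,:,::-1])
np.save("c1.npy",np.array([c[2],*c[3]]))
E
```

```text
time_s: 0.78
ee_pos: [0.4831, 0.2064, 0.1981]
eef_rot: [2.221, 2.221, 0.001]
contact_force: [0.1, 0.8, -0.5]
grip_width: 0.0938
grip_force: 0.0
time_s: 1.02
ee_pos: [0.4844, 0.2045, 0.1978]
eef_rot: [2.221, 2.221, -0.0]
contact_force: [-0.2, -0.4, -0.7]
grip_width: 0.094
grip_force: 0.0
[0.48481518 0.20379021 0.19771605] [ 2.22269969e+00  2.21891975e+00 -3.74558320e-04]
```

View pics/w1.png

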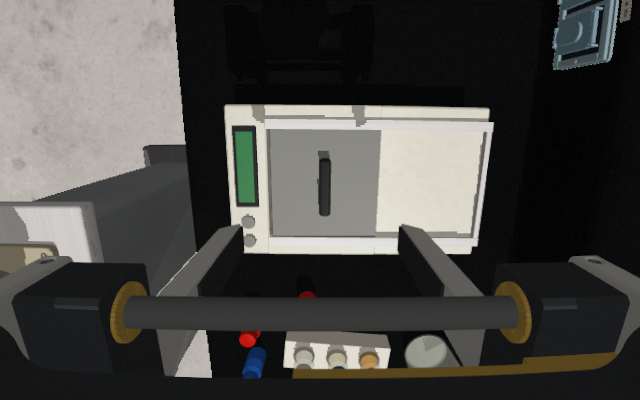

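The wrist view shows the whole balance: body corners (225,105), (489,108) and (231,253), grip (325,187), cover edges at columns 269 to 380, and rails at rows 123 and 242.

```bash
python3 - <<'E'
from h import *
c=cam("wrist"); im=cv2.imread("pics/w1.png"); g=im.max(2)
black=((g<45).astype(np.uint8)); black[:140]=0;black[225:]=0;black[:,:300]=0;black[:,350:]=0
n,l,st,ce=cv2.connectedComponentsWithStats(black); k=1+st[1:,4].argmax(); print(st[k],ce[k])
u0,v0,w,h=st[k][:4]
r=cv2.minAreaRect(np.argwhere(l==k)[:,::-1].astype(np.float32)); print(r)
for uv in [(u0,v0+h/2),(u0+w,v0+h/2),(u0+w/2,v0),(u0+w/2,v0+h)]: print("grip",onz(c,uv,.088).round(4))
P=lambda u,v,z:onz(c,(u,v),z).round(4)
print("body",P(225,105,.062),P(489,108,.062),P(231,253,.062))
# lines: top edge and bottom edge transitions dark/white at columns; left edge at rows
for u in (300,340,400,440):
    col=g[:,u].astype(int); t=np.argmax(col[90:140]>110)+90; 
    print("top",u,t,P(u,t,.062))
for u in (280,300,340,380):
    col=g[:,u].astype(int); b=270-np.argmax(col[270:225:-1]>110); print("bot",u,b,P(u,b+1,.062))
for v in (130,160,190):
    row=g[v].astype(int); a=np.argmax(row[205:260]>110)+205; print("left",v,a,P(a,v,.062))
    q=np.abs(np.diff(row[255:285])).argmax()+255; q2=np.abs(np.diff(row[365:395])).argmax()+365; print("cover",P(q+1,v,.068),P(q2+1,v,.068))
E
```

```text
[319 158  11  57 289] [323.31141869 180.58131488]
((324.0, 186.0), (56.0, 10.0), 90.0)
grip [0.4838 0.2053 0.088 ]
grip [0.4952 0.2053 0.088 ]
grip [0.4894 0.2347 0.088 ]
grip [0.4895 0.1746 0.088 ]
body [0.3847 0.2879 0.062 ] [0.6658 0.2855 0.062 ] [0.3792 0.1191 0.062 ]
top 300 105 [0.464  0.2873 0.062 ]
top 340 105 [0.506  0.2872 0.062 ]
top 400 106 [0.5694 0.2864 0.062 ]
top 440 107 [0.6122 0.2858 0.062 ]
bot 280 253 [0.4374 0.118  0.062 ]
bot 300 253 [0.461 0.118 0.062]
bot 340 253 [0.5083 0.1179 0.062 ]
bot 380 253 [0.5557 0.1177 0.062 ]
left 130 225 [0.3829 0.2619 0.062 ]
cover [0.4176 0.2619 0.068 ] [0.5491 0.2617 0.068 ]
left 160 227 [0.3829 0.2296 0.062 ]
cover [0.4172 0.2302 0.068 ] [0.5494 0.23   0.068 ]
left 190 229 [0.3826 0.1958 0.062 ]
cover [0.4166 0.1971 0.068 ] [0.5486 0.1969 0.068 ]
```

```bash
python3 -m inch '[[[0.1,0.45,4,0,0,0],[0,0,4,0,0,0],[0,0,3,0,0,0],[0,0,1.3,0,0,0],[0,0,0,0,0,0]]]' 4
python3 -m inch '[[[0,0,0,0,0,0],[0,0,0,0,0,0],[0,0,0,0,0,0],[0,0,0,0,0,0],[0,0,0,0,0,0]]]' 0
```

```text
time_s: 1.7
ee_pos: [0.4888, 0.205, 0.0743]
eef_rot: [-2.223, -2.22, 0.002]
contact_force: [-0.1, -0.0, -0.1]
grip_width: 0.0476
grip_force: 0.0
time_s: 2.33
ee_pos: [0.4886, 0.2061, 0.0749]
eef_rot: [2.221, 2.221, 0.0]
contact_force: [-0.2, -0.3, -0.3]
grip_width: 0.0011
grip_force: 0.0
```

```bash
python3 - <<'E'
from h import *
a=save("scene","s2.png")[:,:,::-1][190:340,140:300]; b=save("wrist","w2.png")[:,:,::-1]
A=cv2.resize(a,(400,375),interpolation=cv2.INTER_CUBIC); B=b[90:280,200:500]; B=cv2.resize(B,(400,253))
out=np.zeros((375,800,3),np.uint8); out[:,:400]=A; out[:253,400:]=B
cv2.imwrite("pics/chk.png",out)
E
```

```text
(no output)
```

View pics/chk.png

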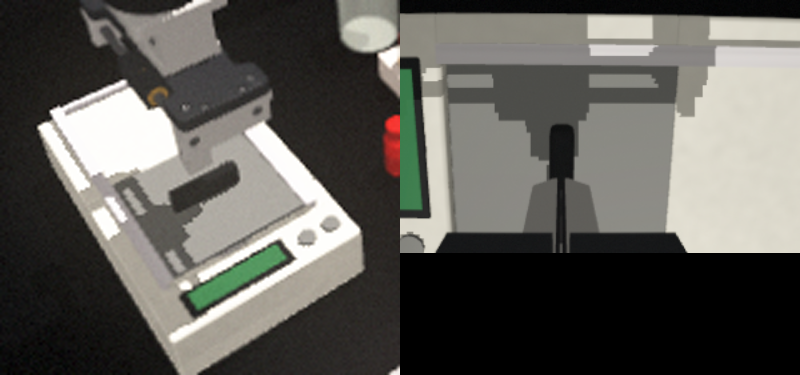

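```bash
python3 - <<'E'
from h import *
c=cam("scene"); s=bot.get_state(); print(s["ee_pos"],s["grip_width"],s["grip_force"])
for z in (.075,.088,.1,.12): print(z,((proj(c,[[*s["ee_pos"][:2],z]])[0]-[140,190])*2.5).round(0))
w=cam("wrist")
for z in (.075,.088,.1,.12): print(z,((proj(w,[[*s["ee_pos"][:2],z]])[0]-[200,90])*4/3).round(0))
E
```

```text
[0.48851809 0.20605817 0.0747896 ] 0.00018044348123629947 0.0
0.075 [202. 187.]
0.088 [200. 177.]
0.1 [197. 167.]
0.12 [193. 150.]
0.075 [160. 177.]
0.088 [160. 186.]
0.1 [160. 195.]
0.12 [160. 213.]
```

```bash
python3 - <<'E'
from h import *
g=cv2.imread("pics/w2.png").max(2)
for v in (185,195,205,215,222,226,235,245,255,270): print(v,g[v,288:356:2])
w=cam("wrist")
for v in(185,): 
  print(onz(w,(321.5,v),.088))
K,d,e,A=w; P=lambda p: proj(w,[p])[0].round(0)
z=.075
for x in(-.012,-.006,0,.006,.012): print(x,P([.4885+x,.206,.075]),P([.4885+x,.206,.1]),P([.4885+x,.206,.12]))
E
```

```text
185 [137 138 138 132  77  78  78  78  77  77  77  78  75  17  16  15  16  19
  16  16  22  77  78 137 138 138 138 139 138 139 138 138 138 138]
195 [138 138 139 139 139  78  77  78  78  78  78  78  31  20  19  21  24  23
  24  20  19  34  77 138 139 139 139 138 138 138 138 139 138 138]
205 [138 138 138 139 138  78  77  78  77  78  77  77  32  21  20  21  23  21
  22  22  20  43  77 139 139 139 139 139 139 140 140 139 140 139]
215 [139 138 138 138 138 139 139 139 139 139 140  77  30  19  20  23  20  22
  23  24  22  75 139 140 139 140 139 139 139 139 139 139 140 139]
222 [139 138 138 139 139 140 140 140 139 139 139  77  30  23  19  20  22  22
  21  22  19  94 140 140 140 140 140 140 141 141 140 140 140 140]
226 [139 139 138 139 139 139 139 140 138 132 111  95  95  96  95  31  21  24
  95  95  96  96 107 129 137 141 141 140 141 140 139 140 140 140]
235 [140 139 139 139 139 110  96  95  95  95  96  96  95  96  95  22  36  21
  89  96  95  95  96  96  95  96  95  99 140 140 140 140 141 140]
245 [140 139 140 138 104  94  95  95  95  96  95  96  96  95  92  20  29  20
  66  96  96  95  96  94  95  95  96  95  98 141 141 141 141 141]
255 [139 138 138 100  95  96  95  96  96  97  95  96  96  95  91  20  36  22
  53  96  95  95  95  95  96  96  94  96  95  97 140 140 141 141]
270 [22 26 23 23 24 24 23 24 24 22 25 24 24 52 88 21 35 21 42 90 25 25 23 25
 26 25 25 25 26 25 24 24 23 25]
[0.48957598 0.23574802 0.088     ]
-0.012 [303. 223.] [300. 236.] [298. 250.]
-0.006 [311. 223.] [310. 236.] [309. 250.]
0 [320. 223.] [320. 236.] [320. 250.]
0.006 [328. 223.] [330. 236.] [331. 250.]
0.012 [337. 223.] [339. 236.] [341. 250.]
```

```bash
python3 - <<'E'
from h import *
a=cv2.imread("pics/s2.png")[225:285,190:250]; b=save("side","d2.png")[:,:,::-1][215:275,280:360]
out=np.zeros((400,800,3),np.uint8)
out[:,:400]=cv2.resize(a,(400,400),interpolation=cv2.INTER_CUBIC); out[:300,400:]=cv2.resize(b,(400,300),interpolation=cv2.INTER_CUBIC)
cv2.imwrite("pics/chk2.png",out)
c=cam("side");s=bot.get_state()
for z in(.075,.088,.1): print(((proj(c,[[*s["ee_pos"][:2],z]])[0]-[280,215])*5+[400,0]).round())
E
```

```text
[599. 219.]
[600. 191.]
[601. 166.]
```

View pics/chk2.png

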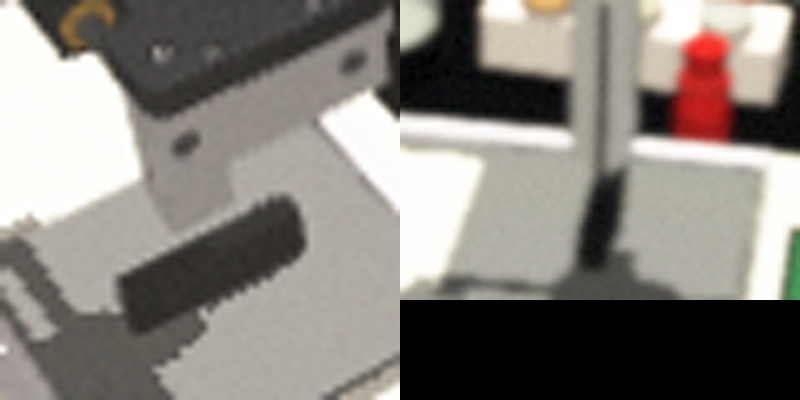

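```bash
python3 - <<'E'
from h import *
c=cam("side");q=cam("scene")
for x in(.4835,.4955):
 for y in(.175,.206,.235):
  for z in(.068,.088): print(x,y,z,"side",((proj(c,[[x,y,z]])[0]-[280,215])*5+[400,0]).round(),"scene",((proj(q,[[x,y,z]])[0]-[190,225])*6.67).round())
print("tcp scene",((proj(q,[[.4885,.206,.075]])[0]-[190,225])*6.67).round())
s=bot.get_state();print(s)
E
```

```text
0.4835 0.175 0.068 side [621. 194.] scene [304. 245.]
0.4835 0.175 0.088 side [622. 153.] scene [295. 202.]
0.4835 0.206 0.068 side [611. 234.] scene [216. 291.]
0.4835 0.206 0.088 side [612. 192.] scene [207. 248.]
0.4835 0.235 0.068 side [601. 274.] scene [132. 335.]
0.4835 0.235 0.088 side [602. 232.] scene [121. 293.]
0.4955 0.175 0.068 side [593. 191.] scene [285. 223.]
0.4955 0.175 0.088 side [594. 150.] scene [277. 180.]
0.4955 0.206 0.068 side [582. 232.] scene [199. 268.]
0.4955 0.206 0.088 side [583. 190.] scene [189. 225.]
0.4955 0.235 0.068 side [571. 271.] scene [115. 312.]
0.4955 0.235 0.088 side [572. 229.] scene [103. 269.]
tcp scene [206. 267.]
{'time_s': 2.475, 'joint_pos': array([-0.46358593,  0.60452253,  0.01712299,  1.95025066, -0.01770606,
        0.58698511, -0.4347418 ]), 'joint_vel': array([-0.00043135,  0.00031317, -0.00086865, -0.0004008 , -0.00112982,
       -0.00095754,  0.00072432]), 'effort': array([-4.06942534e-03, -4.74933743e+01,  8.20172187e-01, -1.23670819e+01,
       -3.44509352e-02, -1.57210976e-02,  4.89539843e-05]), 'ee_pos': array([0.48848361, 0.20608588, 0.0747631 ]), 'eef_rot': array([-2.22137239e+00, -2.22139972e+00, -1.71145695e-06]), 'contact_force': array([0.00346007, 1.12914254, 0.33562141]), 'moment': array([-0.07883883,  0.02081604, -0.00836328]), 'grip_force': 0.0, 'grip_width': 0.0005820902638488614}
```

```bash
python3 - <<'E'
from h import *
y=.206+.008
def ony(c,uv,y):
    e,v=ray(c,uv); return (e+v*(y-e[1])/v[1]).round(4)
w=cam("wrist"); print(ony(w,(321,224.5),y),ony(w,(308,226),y),ony(w,(336,226),y))
c=cam("side"); print(ony(c,(280+200/5,215+178/5),y))
g=cv2.imread("pics/d2.png").max(2); print(g[240:262,316:328])
q=cam("scene")
e,v=ray(q,(190+180/6.67,225+232/6.67)); print((e+v*(.4755-e[0])/v[0]).round(4), (e+v*(.214-e[1])/v[1]).round(4))
e,v=ray(q,(190+235/6.67,225+205/6.67)); print((e+v*(.4755-e[0])/v[0]).round(4), (e+v*(.198-e[1])/v[1]).round(4))
E
```

```text
[0.4892 0.214  0.1008] [0.4814 0.214  0.1035] [0.4982 0.214  0.1035]
[0.4876 0.214  0.0993]
[[170 164 150 117  99 128 159 166 172 166 142  99]
 [165 165 148 118 101 131 156 165 168 159 138 108]
 [169 162 148 119 105 131 156 168 168 167 169 175]
 [169 164 146 117 109 136 159 167 169 178 209 236]
 [168 161 147 115 109 141 161 171 173 184 219 242]
 [170 162 145 111 113 138 161 168 167 178 195 226]
 [168 162 145 113 113 139 161 163 162 160 169 178]
 [174 165 145 112 109 136 156 159 146 150 157 165]
 [177 166 141 113 105 125 141 128 120 133 163 175]
 [176 168 141 101  88 101 102  85  91 124 160 175]
 [175 162 133  90  65  66  65  59  81 127 164 176]
 [172 156 116  73  47  44  40  44  81 130 161 175]
 [168 143 100  49  39  34  34  46  79 134 164 177]
 [165 133  78  36  27  25  26  47  87 136 167 180]
 [152 113  66  30  24  20  30  46  97 144 167 175]
 [145  97  49  29  21  24  28  52 101 145 169 175]
 [142  84  38  17  19  23  25  51 104 145 169 177]
 [127  75  33  20  13  23  28  65 114 156 174 177]
 [111  57  27  23  21  23  31  69 122 162 175 176]
 [ 92  39  25  18  16  23  36  72 126 166 177 177]
 [ 75  34  21  20  23  23  41  81 131 161 175 176]
 [ 64  30  22  20  19  30  50  97 139 162 176 177]]
[0.4755 0.2154 0.109 ] [0.4801 0.214  0.104 ]
[0.4755 0.1971 0.1086] [0.473  0.198  0.1113]
```

The shut fingers sit about 12 mm above the grip. Three views put the tips near z 0.101 while the reported TCP is at 0.075, so the real tips are about 26 mm behind the TCP. I'll lower by that much with the fingers open and pinch again.

```bash
python3 -m inch '[[[0,0,0,0,0,0],[0,0,0,0,0,0],[0,0,0,0,0,0],[0,0,0,0,0,0]]]' 4
python3 -m inch '[[[-0.1,0.1,0.8,0,0,0],[0,0,0.8,0,0,0],[0,0,0.8,0,0,0],[0,0,0,0,0,0]]]'
python3 -m inch '[[[0,0,0,0,0,0],[0,0,0,0,0,0],[0,0,0,0,0,0],[0,0,0,0,0,0]]]' 0
```

```text
time_s: 2.98
ee_pos: [0.4885, 0.206, 0.0748]
eef_rot: [-2.222, -2.221, -0.0]
contact_force: [-0.1, -0.4, 0.1]
grip_width: 0.0371
grip_force: 0.0
time_s: 3.48
ee_pos: [0.4888, 0.2047, 0.0498]
eef_rot: [-2.221, -2.221, 0.003]
contact_force: [0.3, 0.3, -0.7]
grip_width: 0.04
grip_force: 0.0
time_s: 3.98
ee_pos: [0.4895, 0.2051, 0.051]
eef_rot: [-2.222, -2.221, -0.0]
contact_force: [-0.6, 0.3, 2.1]
grip_width: 0.0118
grip_force: 30.0
```

```bash
python3 -m inch '[[[0,1.5,0,0,0,0],[0,2.0,0,0,0,0],[0,2.0,0,0,0,0],[0,2.0,0,0,0,0],[0,1.0,0,0,0,0]]]'
python3 -m inch '[[[0,0.4,0,0,0,0],[0,0.4,0,0,0,0],[0,0.2,0,0,0,0]]]'
```

```text
time_s: 4.6
ee_pos: [0.5749, 0.2044, 0.051]
eef_rot: [2.222, 2.221, -0.001]
contact_force: [-2.6, -2.4, 4.3]
grip_width: 0.0118
grip_force: 30.0
time_s: 4.97
ee_pos: [0.5843, 0.2044, 0.051]
eef_rot: [2.221, 2.221, -0.001]
contact_force: [-1.4, -3.0, 5.3]
grip_width: 0.0115
grip_force: 30.0
```

```bash
python3 -m inch '[[[0,0.3,0,0,0,0],[0,0.3,0,0,0,0],[0,0,0,0,0,0]]]'
python3 -m inch '[[[0,0.3,0,0,0,0],[0,0.3,0,0,0,0],[0,0,0,0,0,0]]]'
```

```text
time_s: 5.35
ee_pos: [0.5907, 0.2043, 0.051]
eef_rot: [2.221, 2.22, -0.0]
contact_force: [-0.3, -2.2, 5.3]
grip_width: 0.0116
grip_force: 30.0
time_s: 5.72
ee_pos: [0.5968, 0.2043, 0.051]
eef_rot: [2.221, 2.22, -0.0]
contact_force: [-0.6, -3.2, 4.4]
grip_width: 0.0118
grip_force: 30.0
```

```bash
python3 -m inch '[[[0,0.2,0,0,0,0],[0,0.2,0,0,0,0],[0,0,0,0,0,0]]]'
python3 -m inch '[[[0,0.2,0,0,0,0],[0,0,0,0,0,0]]]'
python3 -m inch '[[[0,0.2,0,0,0,0],[0,0,0,0,0,0]]]'
```

```text
time_s: 6.1
ee_pos: [0.6007, 0.2042, 0.051]
eef_rot: [2.221, 2.221, -0.001]
contact_force: [-0.3, -3.0, 4.9]
grip_width: 0.0117
grip_force: 30.0
time_s: 6.35
ee_pos: [0.6009, 0.2043, 0.051]
eef_rot: [-2.221, -2.221, 0.005]
contact_force: [-3.4, -3.7, 7.9]
grip_width: 0.0116
grip_force: 30.0
time_s: 6.6
ee_pos: [0.6008, 0.2042, 0.0509]
eef_rot: [-2.219, -2.219, 0.009]
contact_force: [-8.8, -3.9, 11.8]
grip_width: 0.0116
grip_force: 30.0
```

At the stop: x holds at 0.601 while the force rises. Now release, lift and look at the well.

```bash
python3 -m inch '[[[0,-0.35,0,0,0,0],[0,0,0,0,0,0]]]'
python3 -m inch '[[[0,0,0,0,0,0],[0,0,0,0,0,0],[0,0,0,0,0,0],[0,0,0,0,0,0]]]' 4
python3 -m inch '[[[0,0,-5,0,0,0],[0,-4,-5,0,0,0],[0,-4,-3,0,0,0],[0,-3,-2,0,0,0],[0,0,0,0,0,0]]]'
python3 -m inch '[[[0,0,0,0,0,0],[0,0,0,0,0,0]]]' 9.4
python3 - <<'E'
from h import *
c=cam("wrist"); save("wrist","w3.png"); s=bot.get_state(); print(s["ee_pos"],s["eef_rot"])
E
```

```text
time_s: 6.85
ee_pos: [0.6008, 0.2042, 0.051]
eef_rot: [2.221, 2.221, -0.001]
contact_force: [-2.2, -3.6, 6.7]
grip_width: 0.0117
grip_force: 30.0
time_s: 7.35
ee_pos: [0.601, 0.2053, 0.0506]
eef_rot: [-2.221, -2.222, -0.0]
contact_force: [0.1, 0.2, -0.3]
grip_width: 0.04
grip_force: 0.0
time_s: 7.98
ee_pos: [0.4912, 0.206, 0.2014]
eef_rot: [2.219, 2.223, 0.005]
contact_force: [0.7, -0.6, -0.3]
grip_width: 0.0399
grip_force: 0.0
time_s: 8.22
ee_pos: [0.4926, 0.2046, 0.1986]
eef_rot: [-2.222, -2.22, 0.002]
contact_force: [0.4, -0.3, -0.5]
grip_width: 0.0565
grip_force: 0.0
[0.49245807 0.20463394 0.19853696] [-2.22221761e+00 -2.22032837e+00  2.04893184e-03]
```

View pics/w3.png

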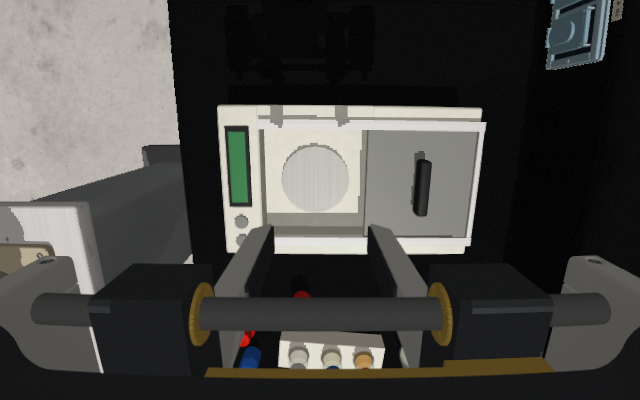

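The cover is at the stop with its grip at (423,188) and the pan at about (315,178). Next I measure the pan and move over the tray.

```bash
python3 - <<'E'
from h import *
c=cam("wrist"); im=cv2.imread("pics/w3.png"); g=cv2.GaussianBlur(im,(3,3),0).max(2)
m=((g>180)&(g<222)).astype(np.uint8); 
print(g[178,262:366:3]); print(g[126:236:3,315])
for n,(a,b),(p,q) in [("pan",(281,178),(349,178)),("pany",(315,143),(315,213))]:
    A=onz(c,(a,b),.04);B=onz(c,(p,q),.04); print(n,A.round(4),B.round(4),((A+B)/2).round(4),np.linalg.norm(A-B).round(4))
# body edges for cross-check (z=.062) and grip
print("body",onz(c,(218,105),.062),onz(c,(481,108),.062),onz(c,(226,253),.062)); print("grip",onz(c,(422.5,187),.088))
E
python3 -m inch '[[[-5.5,1.4,0,0,0,0],[-5.5,1.4,0,0,0,0],[-5.5,1.4,0,0,0,0],[-5.5,1.4,0,0,0,0],[-5.5,1.4,0,0,0,0]]]' 6
python3 -m inch '[[[-5.5,1.5,0,0,0,0],[-5.5,1.5,0,0,0,0],[0,0,0,0,0,0],[0,0,0,0,0,0]]]'
python3 - <<'E'
from h import *
c=cam("wrist"); im=save("wrist","w4.png"); s=bot.get_state(); print(s["ee_pos"],s["eef_rot"])
E
```

```text
[111 158 225 224 224 223 218 192 194 196 195 196 197 197 194 196 196 195
 198 197 197 196 195 196 199 196 197 198 195 215 222 222 219 141 127]
[224 223 221 224 224 222 145 186 194 195 195 196 196 196 196 197 197 198
 198 199 199 199 200 200 201 202 202 203 204 157 145 147 148 139 110 111
 124]
pan [0.4461 0.2057 0.04  ] [0.5265 0.2056 0.04  ] [0.4863 0.2057 0.04  ] 0.0803
pany [0.4865 0.2466 0.04  ] [0.4861 0.1624 0.04  ] [0.4863 0.2045 0.04  ] 0.0842
body [0.38429501 0.28880775 0.062     ] [0.66463153 0.28637006 0.062     ] [0.38033667 0.11941509 0.062     ]
grip [0.59881326 0.20547364 0.088     ]
time_s: 8.9
ee_pos: [0.5625, -0.0721, 0.1988]
eef_rot: [-2.222, -2.221, 0.001]
contact_force: [1.1, 0.2, -0.7]
grip_width: 0.0599
grip_force: 0.0
time_s: 9.4
ee_pos: [0.5917, -0.1793, 0.1985]
eef_rot: [-2.22, -2.22, 0.0]
contact_force: [-0.3, 0.8, -0.8]
grip_width: 0.0597
grip_force: 0.0
[ 0.59183959 -0.1782358   0.19878803] [-2.21825866e+00 -2.22175844e+00 -4.93954800e-04]
```

View pics/w4.png

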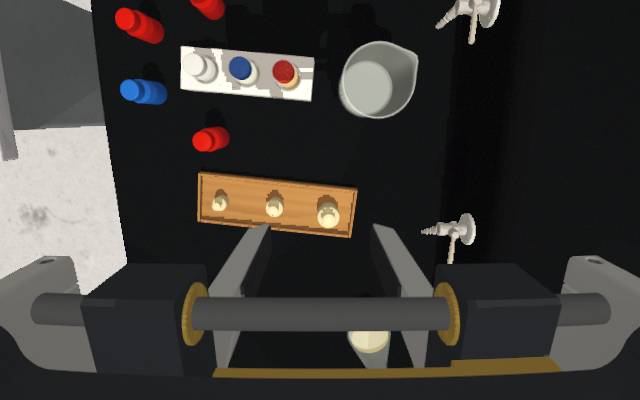

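Wrist view: the large weight is at (328,212), the middle at (274,207), the small at (220,202). The vial caps are at (203,64), (240,68) and (284,72), with the beaker at (378,80).

```bash
python3 - <<'E'
from h import *
c=cam("wrist"); im=cv2.imread("pics/w4.png").astype(int); B,G,Rr=im[...,0],im[...,1],im[...,2]
m=((Rr-B<95)&(B>85)&(Rr>110)); m[:185]=0;m[235:]=0;m[:,:310]=0;m[:,350:]=0
for v in range(190,234,2):
    u=np.where(m[v])[0]; print(v,(u.min(),u.max(),len(u)) if len(u) else None, end="; ")
print()
for P,z in [((.598,-.23),.039),((.598,-.23),.03)]:
  for r in(.008,.014): print(z,r,proj(c,[[P[0]-r,P[1],z],[P[0]+r,P[1],z],[P[0],P[1]+r,z],[P[0],P[1]-r,z]]).round(1).tolist())
cv2.imwrite("pics/z.png",cv2.resize(im[190:235,305:352].astype(np.uint8),None,fx=11,fy=11,interpolation=cv2.INTER_CUBIC))
E
```

```text
190 None; 192 None; 194 None; 196 None; 198 None; 200 None; 202 None; 204 (np.int64(323), np.int64(332), 10); 206 (np.int64(321), np.int64(335), 15); 208 (np.int64(319), np.int64(336), 18); 210 (np.int64(318), np.int64(337), 20); 212 (np.int64(318), np.int64(338), 21); 214 (np.int64(317), np.int64(338), 22); 216 (np.int64(318), np.int64(339), 22); 218 (np.int64(317), np.int64(339), 23); 220 (np.int64(318), np.int64(338), 21); 222 (np.int64(319), np.int64(337), 19); 224 (np.int64(320), np.int64(336), 17); 226 (np.int64(323), np.int64(333), 11); 228 None; 230 None; 232 None; 
0.039 0.008 [[318.7, 220.5], [331.7, 220.5], [325.2, 214.3], [325.1, 226.7]]
0.039 0.014 [[313.8, 220.5], [336.6, 220.5], [325.2, 209.5], [325.1, 231.2]]
0.03 0.008 [[318.7, 218.2], [331.5, 218.2], [325.1, 212.1], [325.0, 224.2]]
0.03 0.014 [[313.9, 218.2], [336.2, 218.2], [325.1, 207.5], [325.0, 228.7]]
```

View pics/z.png

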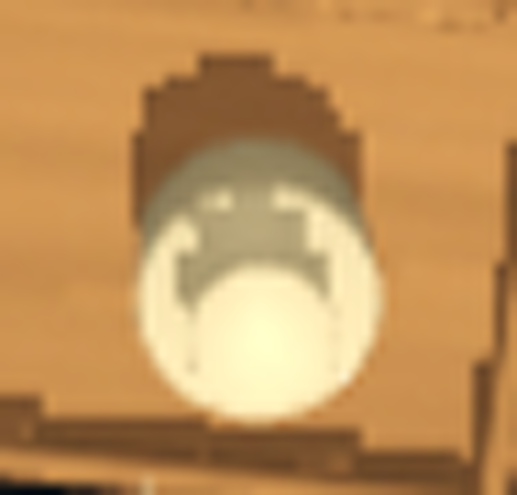

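The knob centre at pixel (328.3,220.6), z 0.039, gives the weight at (0.602,-0.230). That matches the scene view, and the 8 mm knob radius checks out. Now descend.

```bash
python3 -m inch '[[[-5.2,1.0,0,0,0,0],[0,0,5,0,0,0],[0,0,5,0,0,0],[0,0,4,0,0,0],[0,0,0,0,0,0]]]' 5
python3 -m inch '[[[0,0,0,0,0,0],[0,0,0,0,0,0]]]'
python3 - <<'E'
from h import *
c=cam("wrist"); im=save("wrist","w5.png").astype(int); s=bot.get_state(); print(s["ee_pos"],s["eef_rot"])
m=((im[...,0]-im[...,2]<95)&(im[...,2]>85)&(im[...,0]>110)).astype(np.uint8)
m[:,:270]=0;m[:,370:]=0
n,l,st,ce=cv2.connectedComponentsWithStats(m)
for k in range(1,n):
    if st[k,4]>150: print(st[k],ce[k].round(1))
print(proj(c,[[.602,-.230,.039],[.602,-.230,.025],[.602,-.23,.004]]).round(1))
E
```

```text
time_s: 10.07
ee_pos: [0.5996, -0.2287, 0.0566]
eef_rot: [-2.214, -2.22, 0.003]
contact_force: [0.4, -0.3, -0.1]
grip_width: 0.0503
grip_force: 0.0
time_s: 10.32
ee_pos: [0.6037, -0.232, 0.0619]
eef_rot: [2.218, 2.22, 0.003]
contact_force: [1.7, 0.3, 0.1]
grip_width: 0.0496
grip_force: 0.0
[ 0.60346248 -0.23222119  0.06170143] [2.21890455 2.21950504 0.00257892]
[270   0  22  23 468] [280.2  10.4]
[ 333    0   37   48 1350] [353.9  19.3]
[ 300  184   35   40 1106] [316.9 203.6]
[270 315 100  11 881] [318.7 320. ]
[348 351  22  19 288] [360.9 361.8]
[[317.5 210.5]
 [317.6 205.4]
 [317.7 198.8]]
```

```bash
python3 -m inch '[[[0.2,-0.15,2,0,0,0],[0,0,2,0,0,0],[0,0,1.5,0,0,0],[0,0,0.5,0,0,0],[0,0,0,0,0,0]]]'
python3 -m inch '[[[0,0,0,0,0,0],[0,0,0,0,0,0]]]'
python3 - <<'E'
from h import *
c=cam("wrist"); save("wrist","w6.png"); s=bot.get_state(); print(s["ee_pos"],s["eef_rot"],s["contact_force"])
E
```

```text
time_s: 11.0
ee_pos: [0.6004, -0.23, -0.0008]
eef_rot: [-2.221, -2.221, 0.0]
contact_force: [-0.8, -0.8, -0.1]
grip_width: 0.0498
grip_force: 0.0
time_s: 11.25
ee_pos: [0.6009, -0.2301, 0.0002]
eef_rot: [2.221, 2.221, 0.001]
contact_force: [-0.1, 0.1, -0.3]
grip_width: 0.0504
grip_force: 0.0
[ 6.00858919e-01 -2.30128288e-01  1.05450142e-04] [2.22089746e+00 2.22082194e+00 6.58941722e-04] [-0.02508371  0.85195259 -0.90200064]
```

```bash
python3 -m inch '[[[0,0.1,0.5,0,0,0],[0,0,0.5,0,0,0],[0,0,0,0,0,0],[0,0,0,0,0,0]]]'
python3 -m inch '[[[0,0,0,0,0,0],[0,0,0,0,0,0],[0,0,0,0,0,0],[0,0,0,0,0,0],[0,0,0,0,0,0]]]' 0
```

```text
time_s: 11.8
ee_pos: [0.6014, -0.2299, -0.0106]
eef_rot: [-2.221, -2.221, 0.0]
contact_force: [0.4, -0.7, 0.1]
grip_width: 0.0501
grip_force: 0.0
time_s: 12.42
ee_pos: [0.6015, -0.23, -0.0103]
eef_rot: [2.221, 2.221, 0.0]
contact_force: [-0.5, 0.6, 1.4]
grip_width: 0.0256
grip_force: 30.0
```

```bash
python3 - <<'E'
from h import *
c=cam("wrist"); im=save("wrist","w7.png"); 
hsv=cv2.cvtColor(im,cv2.COLOR_RGB2HSV)
for sx in(-1,1):
    for z in(.012,.016,.02,.026,.03,.035): print(sx,z,proj(c,[[.6015+sx*.0185,-.222,z]])[0].round(1),end=" ")
    print()
for u in (288,294,350,356):
    print(u,[(v,int(hsv[v,u,1]),int(hsv[v,u,2])) for v in range(180,236,3)])
print("row across 222:",[(u,*im[222,u].tolist()) for u in range(280,362,4)])
E
```

```text
-1 0.012 [290.  222.4] -1 0.016 [289.4 224.5] -1 0.02 [288.7 226.8] -1 0.026 [287.7 230.3] -1 0.03 [287.  232.8] -1 0.035 [286.1 236. ] 
1 0.012 [349.7 222.4] 1 0.016 [350.3 224.5] 1 0.02 [350.9 226.8] 1 0.026 [351.9 230.3] 1 0.03 [352.6 232.8] 1 0.035 [353.5 236. ] 
288 [(180, 145, 174), (183, 147, 174), (186, 144, 184), (189, 145, 187), (192, 146, 184), (195, 147, 185), (198, 146, 188), (201, 144, 186), (204, 145, 188), (207, 146, 190), (210, 146, 185), (213, 146, 178), (216, 145, 179), (219, 144, 184), (222, 148, 186), (225, 96, 184), (228, 13, 178), (231, 12, 177), (234, 13, 178)]
294 [(180, 126, 255), (183, 151, 174), (186, 146, 182), (189, 146, 188), (192, 145, 183), (195, 146, 185), (198, 145, 187), (201, 145, 187), (204, 145, 186), (207, 146, 190), (210, 144, 186), (213, 147, 181), (216, 145, 179), (219, 146, 183), (222, 147, 186), (225, 10, 177), (228, 12, 177), (231, 12, 174), (234, 13, 171)]
350 [(180, 147, 160), (183, 144, 186), (186, 148, 183), (189, 148, 183), (192, 145, 188), (195, 146, 189), (198, 146, 185), (201, 143, 186), (204, 146, 189), (207, 143, 187), (210, 143
[... 232 characters left out ...]
95, 144, 189), (198, 145, 186), (201, 143, 186), (204, 145, 188), (207, 145, 188), (210, 145, 185), (213, 147, 189), (216, 145, 187), (219, 146, 183), (222, 146, 176), (225, 146, 177), (228, 13, 178), (231, 13, 178), (234, 13, 178)]
row across 222: [(280, 187, 135, 79), (284, 186, 134, 78), (288, 186, 135, 78), (292, 186, 134, 78), (296, 186, 133, 78), (300, 186, 141, 90), (304, 199, 182, 137), (308, 206, 189, 144), (312, 213, 195, 149), (316, 226, 208, 161), (320, 233, 216, 166), (324, 227, 209, 162), (328, 220, 201, 154), (332, 207, 190, 144), (336, 200, 183, 137), (340, 178, 127, 77), (344, 177, 127, 75), (348, 176, 126, 75), (352, 177, 126, 75), (356, 176, 126, 75), (360, 255, 200, 121)]
```

Tip edges at row 224.5 put the tips at z of about 0.016, as intended. Vertical force is nearly zero, so I'll do a small test lift.

```bash
cat > chk.py <<'E'
from h import *
import sys
im=save("wrist",sys.argv[1]).astype(int); s=bot.get_state()
m=((im[...,0]-im[...,2]<95)&(im[...,0]-im[...,2]>22)&(im[...,0]>110)).astype(np.uint8); m[:190]=0;m[290:]=0;m[:,:296]=0;m[:,345:]=0
n,l,st,ce=cv2.connectedComponentsWithStats(m)
k=1+st[1:,4].argmax(); print(st[k],ce[k].round(2)); print(s["ee_pos"].round(4),s["grip_width"],s["grip_force"],s["contact_force"].round(2),s["moment"].round(3))
E
python3 chk.py a1.png
python3 -m inch '[[[0,0,-0.2,0,0,0],[0,0,0,0,0,0],[0,0,0,0,0,0],[0,0,0,0,0,0]]]'
python3 chk.py a2.png
python3 -m inch '[[[0,0,-0.2,0,0,0],[0,0,0,0,0,0],[0,0,0,0,0,0],[0,0,0,0,0,0]]]'
python3 chk.py a3.png
```

```text
[ 296  211   49   64 1453] [319.95 235.79]
[ 0.6015 -0.23   -0.0103] 0.026244969511828208 30.00039490114432 [-0.76 -0.13  1.38] [ 0.017  0.064 -0.041]
time_s: 13.02
ee_pos: [0.6014, -0.2299, -0.0086]
eef_rot: [-2.221, -2.221, 0.0]
contact_force: [0.3, 0.3, -2.7]
grip_width: 0.0258
grip_force: 30.0
[ 296  211   49   63 1440] [319.79 235.5 ]
[ 0.6014 -0.23   -0.0085] 0.025992188528674263 29.9996201810427 [ 0.17 -0.27 -1.78] [ 0.019 -0.002  0.022]
time_s: 13.58
ee_pos: [0.6014, -0.23, -0.0064]
eef_rot: [-2.221, -2.221, -0.0]
contact_force: [-0.5, -0.7, -2.2]
grip_width: 0.0257
grip_force: 30.0
[ 296  211   49   62 1444] [319.93 234.94]
[ 0.6014 -0.2299 -0.0064] 0.026053416224500896 29.999735996243544 [-0.33  0.13 -2.45] [0.042 0.02  0.021]
```

Lifted: force is about -2 N, it is stable in the wrist view and there is no slip. The foot is at TCP z + 0.0143. Now carry.

```bash
python3 -m inch '[[[0,0,-2,0,0,0],[0,0,-4,0,0,0],[0,0,-4,0,0,0],[0,0,-4,0,0,0],[0,0,-2,0,0,0]]]'
python3 -m inch '[[[1.5,-0.6,0,0,0,0],[3,-1.4,0,0,0,0],[4,-2,0,0,0,0],[4,-2,0,0,0,0],[4,-1.5,0,0,0,0]]]'
python3 -m inch '[[[4,-1,0,0,0,0],[4,-0.8,0,0,0,0],[4,-0.8,0,0,0,0],[4,-0.7,0,0,0,0],[4,-0.4,0,0,0,0]]]'
python3 -m inch '[[[3.5,-0.2,0,0,0,0],[2.5,0,0,0,0,0],[1,0,0,0,0,0],[0,0,0,0,0,0],[0,0,0,0,0,0]]]'
python3 chk.py a4.png
```

```text
time_s: 14.25
ee_pos: [0.6029, -0.2306, 0.1579]
eef_rot: [2.218, 2.218, 0.004]
contact_force: [-0.3, -0.9, -1.8]
grip_width: 0.0257
grip_force: 30.0
time_s: 14.88
ee_pos: [0.5238, -0.0625, 0.1529]
eef_rot: [-2.219, -2.22, 0.002]
contact_force: [1.6, 0.6, -1.4]
grip_width: 0.0256
grip_force: 30.0
time_s: 15.5
ee_pos: [0.487, 0.1368, 0.153]
eef_rot: [-2.219, -2.221, 0.003]
contact_force: [0.2, 0.0, -2.1]
grip_width: 0.0263
grip_force: 30.0
time_s: 16.12
ee_pos: [0.4872, 0.2034, 0.1534]
eef_rot: [2.223, 2.219, -0.002]
contact_force: [-0.1, 0.4, -2.5]
grip_width: 0.0263
grip_force: 30.0
[ 298  212   45   56 2065] [320.15 239.32]
[0.4874 0.2034 0.1535] 0.025661243721899873 29.999586038757116 [ 0.3  -0.1  -2.74] [ 0.014 -0.019  0.077]
```

```bash
python3 -m inch '[[[0.1,-0.1,2,0,0,0],[0,0,3,0,0,0],[0,0,2,0,0,0],[0,0,1,0,0,0],[0,0,0,0,0,0]]]'
python3 -m inch '[[[0,0,0,0,0,0],[0,0,0,0,0,0]]]'
python3 - <<'E'
from h import *
s=bot.get_state(); p=s["ee_pos"]; print(p.round(4),s["eef_rot"])
for n in("side","scene"):
    c=cam(n); im=save(n,n+"9.png").astype(int)
    f=p+[0,0,.0143]; pr=proj(c,[f,f+[0,0,.026]]).round(1); print(n,"pred foot, shoulder",pr.tolist())
    m=((im[...,0]-im[...,2]>22)&(im[...,0]-im[...,2]<110)&(im[...,0]>100)).astype(np.uint8)
    u,v=pr.mean(0).astype(int); M=np.zeros_like(m); M[v-22:v+22,u-22:u+22]=m[v-22:v+22,u-22:u+22]
    k,l,st,ce=cv2.connectedComponentsWithStats(M)
    for i in range(1,k):
        if st[i,4]>15: print(st[i],ce[i].round(1))
    # silhouette predicted from cylinder
    a=np.linspace(0,2*np.pi,40); q=proj(c,np.array([f+[.014*np.cos(t),.014*np.sin(t),0] for t in a])); print("foot ring",q.min(0).round(1),q.max(0).round(1))
    np.set_printoptions(linewidth=250); print((im[v-4:v+18,u,:]).tolist())
E
```

```text
time_s: 16.8
ee_pos: [0.4864, 0.2053, 0.0733]
eef_rot: [-2.223, -2.22, 0.001]
contact_force: [-0.1, -1.3, -1.7]
grip_width: 0.0261
grip_force: 30.0
time_s: 17.05
ee_pos: [0.4871, 0.2063, 0.0744]
eef_rot: [2.221, 2.221, 0.002]
contact_force: [0.1, -0.3, -2.3]
grip_width: 0.0257
grip_force: 30.0
[0.4871 0.2063 0.0744] [2.22124381 2.22094869 0.00236765]
side pred foot, shoulder [[320.7, 253.1], [321.0, 242.0]]
[298 225  10   4  37] [302.8 226.4]
[316 225  12   7  74] [321.7 227.6]
[334 225   8  19  53] [335.5 235. ]
[309 236  33  26 375] [321.9 248.8]
[299 247  12   6  26] [304.2 248.8]
foot ring [313.7 249.4] [327.6 256.9]
[[203, 178, 121], [199, 174, 119], [194, 171, 115], [204, 181, 123], [217, 192, 133], [217, 190, 132], [211, 186, 127], [211, 183, 125], [210, 184, 126], [209, 185, 125], [208, 185, 125], [208, 182, 126], [204, 179, 125], [202, 183, 141], [201, 190, 164], [198, 193, 175], [193, 187, 170], [187, 185, 168], [193, 190, 173], [224, 220, 208], [238, 236, 230], [244, 243, 238]]
scene pred foot, shoulder [[220.0, 261.0], [218.0, 252.4]]
[212 253  16  14  98] [217.5 261. ]
foot ring [213.1 256. ] [226.9 266.2]
[[144, 138, 134], [147, 141, 136], [147, 141, 135], [151, 144, 137], [151, 144, 138], [145, 141, 133], [145, 138, 133], [151, 145, 141], [148, 143, 136], [148, 143, 138], [145, 138, 131], [147, 138, 132], [167, 152, 125], [188, 164, 120], [185, 160, 114], [240, 236, 230], [241, 238, 234], [242, 237, 234], [243, 239, 235], [243, 239, 236], [241, 237, 233], [240, 236, 233]]
```

Foot heights match in both views: row 256 in the side view and 266 in the scene view, as predicted. Now lower gently into the well.

```bash
python3 -m inch '[[[-0.2,-0.1,0.8,0,0,0],[0,0,0.8,0,0,0],[0,0,0.8,0,0,0],[0,0,0.4,0,0,0],[0,0,0,0,0,0]]]'
python3 -m inch '[[[0,0,0.4,0,0,0],[0,0,0.3,0,0,0],[0,0,0.2,0,0,0],[0,0,0.1,0,0,0],[0,0,0,0,0,0]]]'
python3 -m inch '[[[0,0,0,0,0,0],[0,0,0,0,0,0],[0,0,0,0,0,0]]]'
python3 - <<'E'
from h import *
s=bot.get_state(); p=s["ee_pos"]; print(p.round(4),s["eef_rot"].round(3),s["contact_force"].round(1))
for n in("side","scene"):
    c=cam(n); im=save(n,n+"10.png").astype(int)
    f=p+[0,0,.0143]; a=np.linspace(0,2*np.pi,40); q=proj(c,np.array([f+[.014*np.cos(t),.014*np.sin(t),0] for t in a])); print(n,"foot ring",q.min(0).round(1),q.max(0).round(1))
    u,v=proj(c,[f])[0].astype(int); print(v,im[v-10:v+12,u,0]-im[v-10:v+12,u,2])
E
```

```text
time_s: 17.77
ee_pos: [0.4852, 0.2039, 0.0451]
eef_rot: [-2.221, -2.221, 0.001]
contact_force: [0.6, 0.0, -1.7]
grip_width: 0.0262
grip_force: 30.0
time_s: 18.4
ee_pos: [0.4855, 0.204, 0.0356]
eef_rot: [-2.221, -2.221, 0.0]
contact_force: [0.3, 0.9, -1.9]
grip_width: 0.026
grip_force: 30.0
time_s: 18.77
ee_pos: [0.4855, 0.2041, 0.0356]
eef_rot: [2.221, 2.221, 0.0]
contact_force: [-0.7, -0.2, -1.8]
grip_width: 0.0259
grip_force: 30.0
[0.4855 0.2041 0.0356] [2.221 2.221 0.   ] [-0.7 -0.2 -1.8]
side foot ring [314.3 264.9] [328.  272.6]
268 [83 82 81 83 85 83 85 83 83 84 82 84 83 73 56 27 15  8  7 11 10 10]
scene foot ring [217.4 268.1] [230.7 278.4]
273 [ 8 12 11 11 12 12 11 11 13 11 11 13 13 39 67 69 26 11  9  9 10  8]
```

```bash
python3 -c "
from cell import bot
print(bot.finish_job())"
```

```text
the job is handed in; nothing more can be done
None
```

I slid the cover back to its stop and handed the job in with the large weight held still and upright over the pan centre, its foot about 1 cm above the pan by the last measurement; no verdict came back.

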